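Hold the sprung valve open with the keyed spindle

TASK

The valve on the short pipe run must be held open. Lift the keyed spindle out of its cup by its square head, push it nose first into the round neck of the valve, turn it until its key slips into the keyway, and keep pushing against the spring until its collar is fully down on the neck. Finish while still gripping the spindle and holding it down there, and leave the bottle, the coupling and the pipe offcut alone.

Things in the scene. Friction and masses are not known exactly. Their poses are not given: they have to be found in the camera images.
- spindle: loose keyed spindle, about 220 g, 138 mm long, upright, hanging by its collar in the cup; origin at the centre of its lower end (nose), z up along the shaft, x towards its one key. Aluminium shaft 24 mm in diameter; aluminium collar 54 mm in diameter, 80 to 88 mm above the nose, with a 10 mm wide tab out to 38 mm from the axis directly above the key (the tab shows from above where the key points)
- spindle_head (a point): centre of the spindle's black square head: 28 x 28 mm (sides along the spindle's x and y), 50 mm high, from 88 to 138 mm above the nose; this point is 113 mm above the nose and 25 mm above the collar's top; axes as the spindle's
- spindle_tip (a point): centre of the spindle's lower end (nose), tapered over the lowest 6 mm to 16 mm diameter; the steel key is 8 mm wide, runs from 22 to 62 mm above this point and stands out to 19 mm from the axis on the x side; axes as the spindle's
- cup_rim (a point): centre of the rim of the fixed white cup that holds the spindle, 90 mm above the bench; cup 60 mm outside, 44 mm inside diameter, on a 90 mm foot; the spindle's collar rests on the rim
- valve_mouth (a point): centre of the mouth of the fixed grey valve's upright neck, at its flat top, 110 mm above the bench; z up along the bore, x towards the keyway. Neck 64 mm wide, bore 26.4 mm; one keyway 11 mm wide, out to 22 mm from the axis, open at the top. Pipe run along y, 102 mm to either side, up to 76 mm high. A key over 6 degrees off lands on the neck's top with the nose 22 mm in
- valve_plate (a joint): sprung plate inside the bore, its top 70 mm below the mouth: 0 is shut, grows in m as it is pushed down; the spring gives 5 N at 0 and 9 N at 0.010, where the spindle's collar meets the neck (nose 80 mm below the mouth); it springs back when let go
- cement_bottle: bystander: white bottle with a red cap, 62 mm diameter, 120 mm high, origin at the centre of its underside
- coupling: bystander: dark plastic pipe coupling standing on end, 58 mm diameter, 55 mm high, origin at the centre of its underside
- offcut: bystander: dark plastic pipe offcut standing on end, 40 mm diameter, 130 mm high, origin at the centre of its underside
Mind the look-alikes: they are no part of the job. Leave any yellow look-alike of the spindle alone. Several things look just like the part that bears valve_mouth: the one meant starts farthest to the robot's right.

How it is judged:
By the outcome, as a careful person would: the job done as asked, in the order asked, and still so for the second after the job is handed in, while the arm keeps its last pose, push and grip.
It also fails if it takes over 45 s, if anything falls off the work surface, if the arm or the gripper's body presses on something with over 40 N, if the wrist force passes 120 N, or if a joint passes its speed limit or range.

ROBOT

A 6-joint arm with a two-finger parallel gripper is mounted at the origin on the work surface. World frame = base frame: x ahead of the robot, y to its left, z up, the work surface at z = 0. Lengths are in m, angles in rad, forces in N, time in s.
With the tool pointing down it reaches from about 0.35 to 0.725 m from the base axis. Payload 6 kg.
Tool frame: the origin (TCP) lies on the mounting face of the last link; the fingertips stand 173 mm ahead of it and the grasp point (between the pads) lies ahead of it (r.hold_point_z is the y of the grasp point in the tool frame, in m); y points along the fingers, x is the direction in which the jaws open and shut, and the axes are right-handed (so a half turn about y gives the same grasp; the last joint's range is limited). The gripper opens to 85 mm and grips with 20 to 120 N. Pads are 22 mm wide; open, the fingers measure 114 mm over their backs; the gripper's body (76 mm by 85 mm) begins 54 mm behind the grasp point. The pads swing forward as they close: fully open they stand 13 mm farther back than shut.
Start: joints at [1.629, 0.04, 0.085, 0, -1.615, -0.334], TCP at [0.163, 0.577, 0.405] pointing down, gripper open.
Joint ranges: [-2.56, 2.56], [-1.29, 2.01], [-1.08, 1.49], [-3.29, 1.98], [-2.81, -0.18], [-2.99, 2.99]. Speed limits (rad/s): [2.57, 2.57, 3.01, 3.14, 3.14, 3.14].

INTERFACE

Orientations are given as a unit quaternion [x, y, z, w].
In Python, from rig import readout, cams, r, recognise, tip_of gives the robot as it stands.
- The arm moves only by the tool servo_tool, never from a script. Its argument "series" is a list of rows, each a list of 3 entries, a list of its own where there are three numbers: the opening, from 0 (shut) to 1 (fully open), then the shift along the tool's x, y, z in mm, then the turn, a rotation vector about the tool's x, y, z in rad. In form: [[fingers, [dx, dy, dz], [ax, ay, az]], ...]. A call has 1 to 12 rows; each row is the pose to reach, as a shift and turn from the pose commanded when the call began, along the tool's axes at that moment; what a row does not reach only later rows make up. A row lasts 1/8 s, in which the tool goes at most 62.5 mm and 10.7 degrees, less where a joint would pass 70% of its speed; a pose out of reach is approached as far as the arm can. A call with a gripper value outside its range is refused whole. The fingers move at their own pace and stop on an object; "force" is the grip in N (left out, the last holds). Time passes only in rows, so rows that repeat a pose let the fingers close. It gives the time, the measured TCP pose, the force and the opening at its end, in the units of the state.
- readout.observe(): the state, without advancing time (a new reading comes with each control period).
- cams.camera(name): name is "scene" or "top" or "wrist"; returns a dict with "pixels" (384x512x3 uint8, blue, green, red), "intrinsics" (3x3 intrinsics, pixels), "D" ([k1, k2, p1, p2, k3] as OpenCV has them; the pictures are not rectified), "rvec" (rotation vector, rad) and "tvec" (3), from world to camera coordinates, as OpenCV has them. Camera axes: x right, y down, z forward; pixel columns grow to the right and rows downward; lengths in m; the calibration is good to about 2 mm. A picture is of the moment at which its call begins. There is no depth.
- r.hand_in(): hands the job in, once; it reports no verdict.
Trained networks look in the newest picture that a camera, given by its name, has taken for a name from the list of things; names that differ only in an ending like _2 or _b are one class to them, and where a whole thing is asked for, a point or a joint stands for the part that bears it (a point fixed in the world has none). Each returns a list of dicts, best first, with "p" (0 to 1); they miss things now and then, are a little off and sometimes report something else, mostly with a low value. They report only what shows in the picture. A call takes as long as a camera call. They do not tell look-alikes from the thing itself.
- recognise(camera, label): "position" ([x, y, z] in m, in world coordinates, good to about 4 mm: the middle of the surface that is visible of it).
- tip_of(camera, label): "position" ([x, y, z] in m, in world coordinates, good to about 4 mm: a listed point, or the origin of a listed thing).
The state is a dict: "time_s": time; "joints": joint angles; "joint_velocities": joint speeds; "tau": joint torques, N m; "tcp_pos": TCP position; "ee_rot": TCP orientation; "ft_force": force on the tool from outside, world axes, zero at the start; "ft_torque": the same for the moment, N m; "gripper_width": finger opening in m.
Only numpy, scipy, OpenCV 4.12 (cv2) and the standard library are available. Lean on these libraries where they do the work, as an engineer would, in place of code of your own. Each camera call takes 0.05 s, during which the arm holds its last target.

## Working session

There is one attempt and no reset: what is moved stays moved. The work goes in short steps, Python scripts to look and compute and a tool call to move; the robot and the scene stay as the last step left them, time stands still between calls to the robot, and variables do not carry over. Pictures are saved under pics/ and viewed, and the job is handed in when it is done.

Besides the shell and the picture viewer there is one more tool, called after "Request:" as name(argument=value, ...), one argument or row to a line, values as JSON. servo_tool: Moves the arm, as the interface text tells. Its arguments: {"type":"object","properties":{"series":{"type":"array"},"force":{"type":"number"}},"required":["series"]}

```bash
mkdir -p pics; ls; python3 - <<'E'
from rig import readout, cams, r, recognise, tip_of
import cv2
s=readout.observe(); print({k:s[k] for k in ('time_s','tcp_pos','ee_rot','gripper_width','ft_force')}, r.hold_point_z)
for n in ('scene','top'):
    c=cams.camera(n); cv2.imwrite(f'pics/{n}0.png',c['pixels'])
    for l in ('spindle_head','cup_rim','valve_mouth','spindle_tip'):
        print(n,l,[( [round(float(v),3) for v in d['position']],round(float(d['p']),2)) for d in tip_of(n,l)])
    for l in ('spindle','valve_plate','cement_bottle','coupling','offcut'):
        print(n,l,[( [round(float(v),3) for v in d['position']],round(float(d['p']),2)) for d in recognise(n,l)])
E
```

```text
pics
{'time_s': 0.0, 'tcp_pos': array([0.16328589, 0.57733151, 0.40366454]), 'ee_rot': array([ 0.42699684, -0.56357871,  0.56439421, -0.42604214]), 'gripper_width': 0.08521785609774589, 'ft_force': array([-0.18965588,  0.68460234, -0.06082608])} 0.1547
scene spindle_head [([0.541, -0.212, 0.118], 0.85), ([0.423, -0.168, 0.112], 0.81)]
scene cup_rim [([0.543, -0.21, 0.091], 0.88)]
scene valve_mouth [([0.513, 0.193, 0.111], 0.95), ([0.378, 0.426, 0.112], 0.71)]
scene spindle_tip [([0.426, -0.17, 0.005], 0.9)]
scene spindle [([0.552, -0.208, 0.111], 0.94), ([0.437, -0.171, 0.083], 0.66)]
scene valve_plate [([0.553, -0.209, 0.112], 0.38)]
scene cement_bottle [([0.779, 0.166, 0.078], 0.56)]
scene coupling [([0.747, 0.018, 0.039], 0.77)]
scene offcut [([0.756, -0.177, 0.089], 0.67)]
top spindle_head [([0.429, -0.165, 0.114], 0.71), ([0.538, -0.21, 0.12], 0.58)]
top cup_rim [([0.54, -0.209, 0.091], 0.89)]
top valve_mouth [([0.378, 0.426, 0.113], 0.92), ([0.516, 0.191, 0.109], 0.77)]
top spindle_tip [([0.431, -0.17, 0.001], 0.57)]
top spindle [([0.54, -0.198, 0.115], 0.93), ([0.428, -0.162, 0.089], 0.76), ([0.752, 0.164, 0.086], 0.25)]
top valve_plate [([0.523, 0.194, 0.043], 0.38)]
top cement_bottle [([0.754, 0.168, 0.087], 0.95), ([0.533, -0.187, 0.006], 0.54), ([0.736, 0.015, 0.053], 0.18)]
top coupling [([0.736, 0.02, 0.054], 0.71)]
top offcut [([0.74, -0.176, 0.091], 0.75)]
```

View pics/scene0.png

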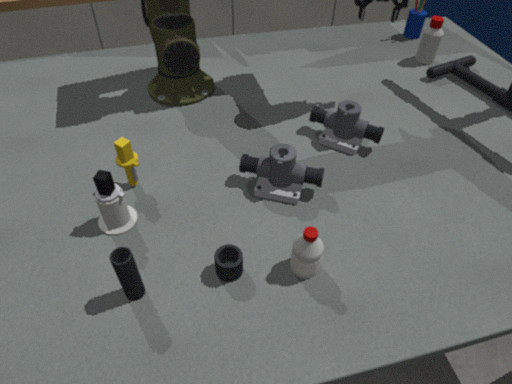

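View pics/top0.png

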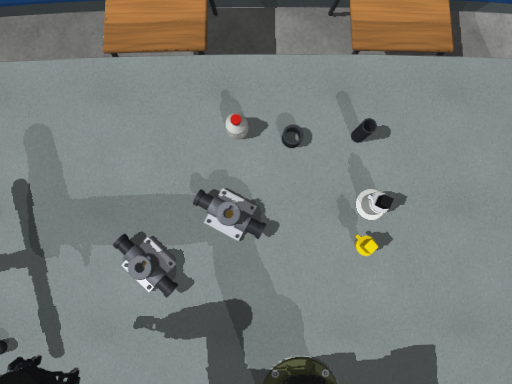

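Top view: the candidates for the spindle are the black head in the white cup at (384,202) and the yellow look-alike at (366,244), so I take the black one. The candidates for the valve are (230,213) and (143,266). The robot's right is −y, which is image right, so I take the one at (230,213).

```bash
cat > h.py <<'E'
import numpy as np, cv2
from scipy.spatial.transform import Rotation as R
def proj(c,P):
    p,_=cv2.projectPoints(np.asarray(P,float).reshape(-1,3),c['rvec'],c['tvec'],c['intrinsics'],c['D']); return p[:,0]
def ray(c,uv,z):
    n=cv2.undistortPoints(np.asarray(uv,float).reshape(-1,1,2),c['intrinsics'],c['D'])[:,0]
    Rm=cv2.Rodrigues(np.asarray(c['rvec'],float))[0]; o=-Rm.T@np.asarray(c['tvec'],float).ravel()
    d=np.c_[n,np.ones(len(n))]@Rm
    return o+d*((z-o[2])/d[:,2])[:,None]
def crop(im,u,v,w,h,k,fn):
    u,v=int(u),int(v); x0=max(u-w//2,0);y0=max(v-h//2,0)
    c=im[y0:y0+h,x0:x0+w]; cv2.imwrite(fn,cv2.resize(c,None,fx=k,fy=k,interpolation=cv2.INTER_CUBIC)); print(fn,'origin',x0,y0,'scale',k)
E
python3 - <<'E'
from h import *
from rig import readout,cams
a=cv2.imread('pics/top0.png');b=cv2.imread('pics/scene0.png')
x=np.hstack([cv2.resize(a[170:250,335:415],(400,400),interpolation=2),cv2.resize(a[170:250,190:270],(400,400),interpolation=2)])
cv2.imwrite('pics/tc.png',x)
x=np.hstack([cv2.resize(b[160:240,75:155],(400,400),interpolation=2),cv2.resize(b[120:200,240:320],(400,400),interpolation=2)])
cv2.imwrite('pics/sc.png',x)
s=readout.observe(); print(R.from_quat(s['ee_rot']).as_matrix().round(3))
c=cams.camera('wrist'); Rm=cv2.Rodrigues(np.asarray(c['rvec'],float))[0]
o=-Rm.T@np.asarray(c['tvec']).ravel(); T=R.from_quat(s['ee_rot']).as_matrix()
print('cam in tool',T.T@(o-s['tcp_pos']), (T.T@Rm.T).round(3), c['intrinsics'])
E
```

```text
[[-0.272 -0.     0.962]
 [-0.962 -0.    -0.272]
 [ 0.    -1.     0.   ]]
cam in tool [0.00037483 0.03068703 0.07827101] [[ 1.    -0.001  0.   ]
 [-0.    -0.307  0.952]
 [-0.001 -0.952 -0.307]] [[281.82319617   0.         258.42787577]
 [  0.         281.82319617 192.15077894]
 [  0.           0.           1.        ]]
```

View pics/tc.png

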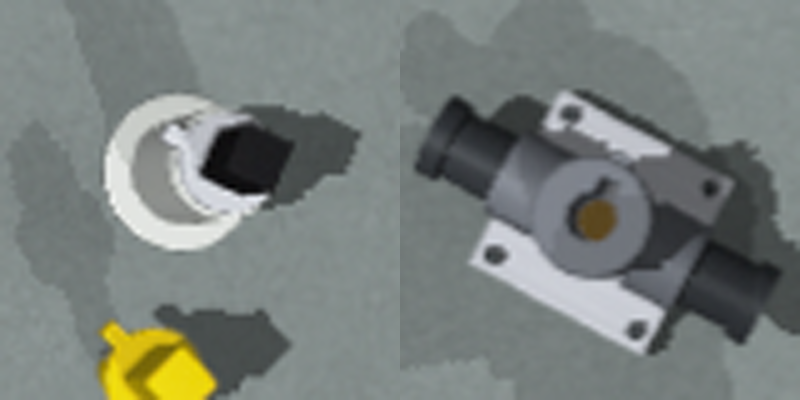

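View pics/sc.png

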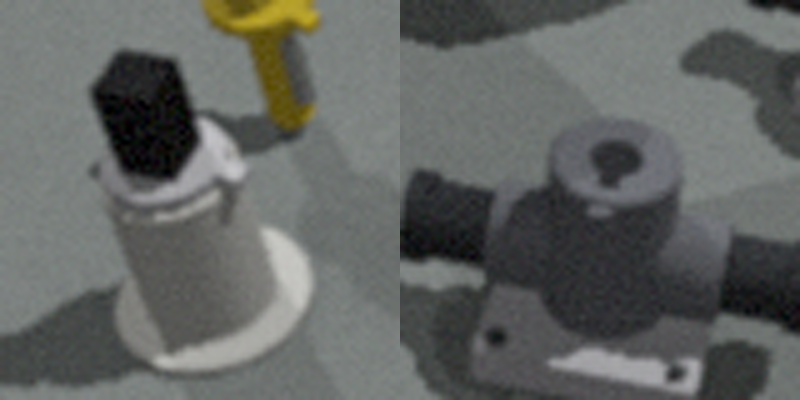

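```bash
cat >> h.py <<'E'
def plan(s,grasp,yaw,hz,cmd=None):
    """target grasp point world, tool-x yaw (rad), tool pointing down -> shift mm, rotvec in tool frame"""
    p,q=(s['tcp_pos'],s['ee_rot']) if cmd is None else cmd
    T=R.from_quat(q).as_matrix(); x=np.array([np.cos(yaw),np.sin(yaw),0]); y=np.array([0,0,-1.]); Tt=np.c_[x,y,np.cross(x,y)]
    tp=np.asarray(grasp)-hz*y
    return (T.T@(tp-p)*1000).round(1), R.from_matrix(T.T@Tt).as_rotvec().round(4), tp.round(4)
E
python3 - <<'E'
from h import *
from rig import readout,cams,r
c=cams.camera('top'); d=cams.camera('scene')
# tab end, collar-top plane z=.098
t=ray(c,[[335+172/5,170+132/5]],.098)[0]; t2=ray(d,[[75+236/5,160+165/5]],.098)[0]
print('tab',t,t2)
top=ray(c,[[335+p[0]/5,170+p[1]/5] for p in [(240,122),(295,150),(262,198),(210,170)]],.148); print(top.round(4)) 
S=np.array([.5405,-.2105]); 
for q in (t,t2): v=q[:2]-S; print(np.degrees(np.arctan2(v[1],v[0])),np.hypot(*v))
k=ray(c,[[190+(208)/5,170+180/5],[190+196/5,170+215/5]],.11); print('valve kw',k)
k=ray(d,[[240+(205)/5,120+186/5],[240+215/5,120+158/5]],.11); print('valve kw scene',k)
print(proj(c,[.514,.192,.11]),proj(d,[.514,.192,.11]))
s=readout.observe()
for yaw in (-60,30,-150,120): print(yaw,plan(s,[.5405,-.2105,.25],np.radians(yaw),r.hold_point_z))
E
```

```text
tab [ 0.55512491 -0.18239997  0.098     ] [ 0.55702709 -0.18064598  0.098     ]
[[ 0.5565 -0.2034  0.148 ]
 [ 0.542  -0.2314  0.148 ]
 [ 0.5179 -0.2135  0.148 ]
 [ 0.5323 -0.1871  0.148 ]]
62.50488015641575 0.031678066863457685
61.031226593498786 0.03412341411146066
valve kw [[0.53191693 0.18161777 0.11      ]
 [0.51381098 0.18788265 0.11      ]]
valve kw scene [[0.53673982 0.18056479 0.11      ]
 [0.51881795 0.19083098 0.11      ]]
[[227.61153772 212.93654854]] [[282.88067853 150.22271214]]
-60 (array([6.553e+02, 1.000e-01, 5.774e+02]), array([-0.000e+00, -7.994e-01,  1.000e-04]), array([ 0.5405, -0.2105,  0.4047]))
30 (array([6.553e+02, 1.000e-01, 5.774e+02]), array([ 1.0000e-04, -2.3702e+00,  1.0000e-04]), array([ 0.5405, -0.2105,  0.4047]))
-150 (array([6.553e+02, 1.000e-01, 5.774e+02]), array([-1.000e-04,  7.714e-01,  1.000e-04]), array([ 0.5405, -0.2105,  0.4047]))
120 (array([6.553e+02, 1.000e-01, 5.774e+02]), array([-1.0000e-04,  2.3422e+00, -0.0000e+00]), array([ 0.5405, -0.2105,  0.4047]))
```

Request:
servo_tool(
  series=[
    [1,[60,0,52],[0,0,0]],
    [1,[120,0,104],[0,0.05,0]],
    [1,[180,0,157],[0,0.1,0]],
    [1,[240,0,210],[0,0.15,0]],
    [1,[300,0,263],[0,0.2,0]],
    [1,[350,0,307],[0,0.23,0]],
    [1,[400,0,351],[0,0.23,0]],
    [1,[450,0,395],[0,0.23,0]],
    [1,[500,0,440],[0,0.23,0]],
    [1,[550,0,484],[0,0.23,0]],
    [1,[600,0,528],[0,0.23,0]],
    [1,[655,0,577],[0,0.23,0]],
  ],
  force=40,
)

```text
time_s: 2.65
tcp_pos: [0.4872, -0.1016, 0.4052]
ee_rot: [0.358, -0.609, 0.609, -0.359]
ft_force: [1.0, 1.5, 0.2]
gripper_width: 0.0853
```

```bash
python3 - <<'E'
from h import *
from rig import readout,cams,r
s=readout.observe(); print(s['tcp_pos'],s['joints'].round(3) if hasattr(s['joints'],'round') else s['joints'])
print(plan(s,[.54,-.21,.24],np.radians(-119),r.hold_point_z))
E
```

```text
[ 0.48715529 -0.10164257  0.40516884] [ 0.2   -0.235 -0.17   0.    -1.634  0.864]
(array([69.2, 10.5, 98.7]), array([-0.0011,  0.0001, -0.0008]), array([ 0.54  , -0.21  ,  0.3947]))
```

Request:
servo_tool(
  series=[
    [1,[35,5,50],[0,0,0]],
    [1,[69,10,99],[0,0,0]],
    [1,[69,10,99],[0,0,0]],
    [1,[69,10,99],[0,0,0]],
  ],
)

```text
time_s: 3.15
tcp_pos: [0.5399, -0.2078, 0.3945]
ee_rot: [-0.359, 0.609, -0.609, 0.359]
ft_force: [1.5, 0.8, 0.3]
gripper_width: 0.0854
```

```bash
cat > look.py <<'E'
from h import *
from rig import readout,cams,r,recognise,tip_of
import sys
def f(l):return [round(float(v),4) for v in l]
def look(tag,names=('wrist',),labels=()):
    o={}
    for n in names:
        c=cams.camera(n); o[n]=c; cv2.imwrite(f'pics/{n}{tag}.png',c['pixels'])
        for l in labels: print(n,l,[(f(d['position']),round(float(d['p']),2)) for d in tip_of(n,l)])
    s=readout.observe(); print(s['time_s'],f(s['tcp_pos']),f(s['joints']),'yaw',np.degrees(np.arctan2(*(R.from_quat(s['ee_rot']).as_matrix()[[1,0],0]))).round(2),f(s['ft_force']),s['gripper_width'])
    return o,s
E
python3 - <<'E'
from look import *
o,s=look('1',('wrist',),('spindle_head','cup_rim','spindle_tip'))
import pickle;pickle.dump((o,s),open('l1.pkl','wb'))
E
```

```text
wrist spindle_head [([0.5406, -0.2114, 0.1241], 0.94), ([0.4235, -0.1725, 0.1174], 0.8), ([0.5394, -0.2117, 0.0071], 0.52)]
wrist cup_rim []
wrist spindle_tip [([0.4242, -0.1703, 0.003], 0.88)]
3.35 [0.5397, -0.2066, 0.3959] [-0.0186, -0.0203, 0.0079, 0.0002, -1.597, 1.0853] yaw -118.88 [0.1139, -0.2327, -0.1122] 0.08550458055132876
```

View pics/wrist1.png

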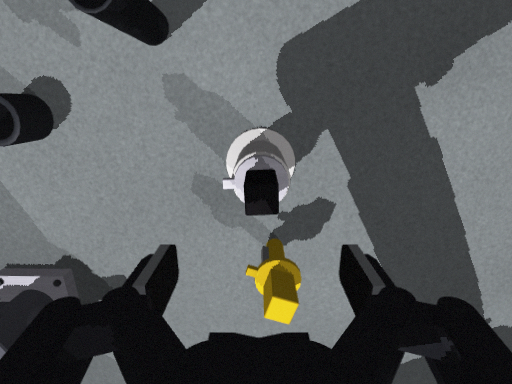

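The wrist view shows the black head at (262,190) with its tab at (228,184). The yellow decoy is at (278,285), clear of the target. I'll measure the yaw in a close crop.

```bash
python3 - <<'E'
from h import *
im=cv2.imread('pics/wrist1.png'); im=cv2.convertScaleAbs(im,alpha=2.0,beta=0)
crop(im,258,180,80,90,6,'pics/w1c.png')
E
```

```text
pics/w1c.png origin 218 135 scale 6
```

View pics/w1c.png

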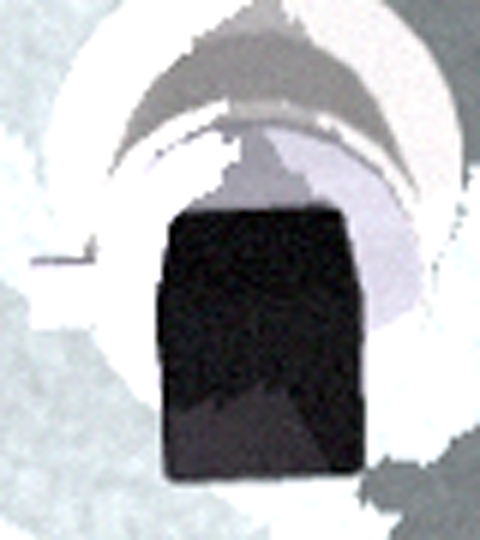

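```bash
python3 - <<'E'
from h import *
import pickle
from scipy.optimize import least_squares
o,s=pickle.load(open('l1.pkl','rb'));c=o['wrist']
M=np.array([[14,14,138],[-14,14,138],[14,-14,88],[-14,-14,88],[38,-5,88],[38,5,88]])/1000
U=np.array([[164,484],[365,474],[172,210],[341,205],[31,262],[30,328]])/6+[218,135]-0.4
def w(p):
    return R.from_euler('z',p[2]).apply(M)+[p[0],p[1],.010]
f=lambda p:(proj(c,w(p))-U).ravel()
q=least_squares(f,[.54,-.21,1.06],loss='soft_l1'); print(q.x[:2],np.degrees(q.x[2]),q.fun.reshape(-1,2).round(2))
from rig import r
print(plan(s,[q.x[0],q.x[1],.124],q.x[2]-np.pi,r.hold_point_z))
E
```

```text
[ 0.54073969 -0.21168437] 62.91970927237427 [[ 0.11  0.55]
 [ 0.45  1.11]
 [-0.35 -0.67]
 [ 0.47 -0.82]
 [-0.95  0.51]
 [-0.03 -0.71]]
(array([  4. , 117.2,   3.2]), array([-0.0019, -0.0315, -0.0008]), array([ 0.5407, -0.2117,  0.2787]))
```

Request:
servo_tool(
  series=[
    [1,[4,0,3],[0,-0.031,0]],
    [1,[4,30,3],[0,-0.031,0]],
    [1,[4,60,3],[0,-0.031,0]],
    [1,[4,85,3],[0,-0.031,0]],
    [1,[4,105,3],[0,-0.031,0]],
    [1,[4,117,3],[0,-0.031,0]],
    [1,[4,117,3],[0,-0.031,0]],
    [1,[4,117,3],[0,-0.031,0]],
  ],
)

```text
time_s: 4.35
tcp_pos: [0.541, -0.2127, 0.279]
ee_rot: [0.368, -0.603, 0.604, -0.369]
ft_force: [-0.1, -0.0, -0.0]
gripper_width: 0.0855
```

```bash
python3 - <<'E'
from look import *
o,s=look('2',('wrist',))
E
```

```text
4.4 [0.541, -0.2127, 0.279] [-0.0296, 0.0117, -0.1734, 0.0005, -1.3838, 1.1256] yaw -117.2 [1.5018, -0.3843, -0.553] 0.08562583284144758
```

View pics/wrist2.png

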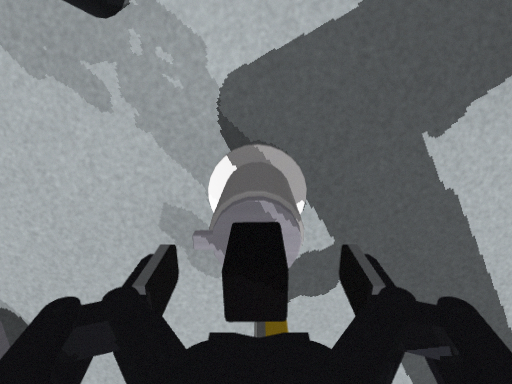

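The head sits between the open jaws at (255,270). Closing now.

Request:
servo_tool(
  series=[
    [0,[0,0,0],[0,0,0]],
    [0,[0,0,0],[0,0,0]],
    [0,[0,0,0],[0,0,0]],
    [0,[0,0,0],[0,0,0]],
    [0,[0,0,0],[0,0,0]],
    [0,[0,0,0],[0,0,0]],
    [0,[0,0,0],[0,0,0]],
    [0,[0,0,0],[0,0,0]],
  ],
  force=80,
)

```text
time_s: 5.4
tcp_pos: [0.5408, -0.2126, 0.278]
ee_rot: [0.368, -0.603, 0.604, -0.369]
ft_force: [0.4, 0.9, 2.8]
gripper_width: 0.0271
```

Request:
servo_tool(
  series=[
    [0,[0,-20,0],[0,0,0]],
    [0,[0,-50,0],[0,0,0]],
    [0,[0,-80,0],[0,0,0]],
    [0,[0,-110,0],[0,0,0]],
    [0,[0,-140,0],[0,0,0]],
    [0,[0,-140,0],[0,0,0]],
    [0,[0,-140,0],[0,0,0]],
  ],
)

```text
time_s: 6.28
tcp_pos: [0.5406, -0.2125, 0.4169]
ee_rot: [-0.369, 0.604, -0.603, 0.368]
ft_force: [1.3, 0.2, -2.6]
gripper_width: 0.0271
```

```bash
python3 - <<'E'
from look import *
o,s=look('3',('scene','wrist'),('spindle_tip','spindle_head'))
a=cv2.imread('pics/scene3.png');b=cv2.imread('pics/wrist3.png')
cv2.imwrite('pics/c3.png',np.hstack([cv2.resize(a[90:250,40:200],(384,384)),b[:,64:448]]))
# valve yaw from hi-level: plan to hover valve, nose at z .15
print(plan(s,[.5145,.191,.113+.15],np.radians(-30-180),r.hold_point_z))
E
```

```text
scene spindle_tip [([0.5372, -0.2135, 0.1503], 0.88), ([0.4255, -0.1702, 0.005], 0.73), ([0.5455, -0.2094, 0.0914], 0.46), ([0.5387, -0.2105, 0.147], 0.41)]
scene spindle_head [([0.5421, -0.214, 0.2584], 0.57)]
wrist spindle_tip [([0.5431, -0.2116, 0.1487], 0.63), ([0.5361, -0.2134, 0.1447], 0.34)]
wrist spindle_head [([0.5388, -0.2148, 0.2586], 0.86)]
6.575 [0.5407, -0.2126, 0.417] [-0.0296, -0.0081, 0.0583, 0.0, -1.6385, 1.1256] yaw -117.2 [1.1914, 0.378, -1.3941] 0.02705314590586379
(array([-347. ,   -0.6, -207.8]), array([4.0000e-04, 1.6196e+00, 1.4000e-03]), array([0.5145, 0.191 , 0.4177]))
```

View pics/c3.png

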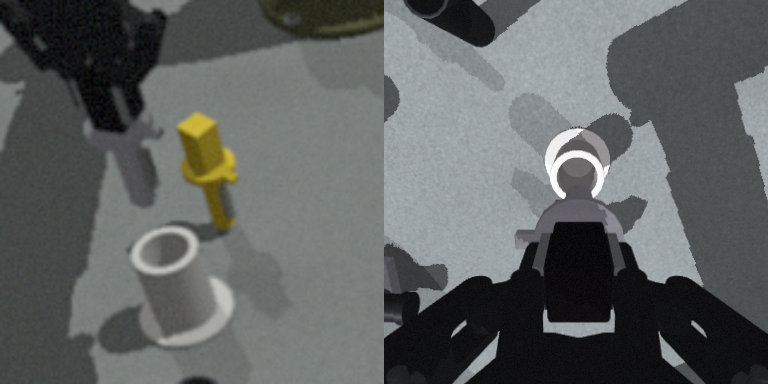

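The lift worked: the spindle hangs upright in the grip and the cup is empty. Carrying it towards the valve while turning.

Request:
servo_tool(
  series=[
    [0,[-30,0,-18],[0,0.15,0]],
    [0,[-60,0,-36],[0,0.3,0]],
    [0,[-90,0,-54],[0,0.45,0]],
    [0,[-120,0,-72],[0,0.6,0]],
    [0,[-150,0,-90],[0,0.75,0]],
    [0,[-180,0,-108],[0,0.9,0]],
    [0,[-205,0,-123],[0,1.05,0]],
    [0,[-230,0,-138],[0,1.2,0]],
    [0,[-250,0,-150],[0,1.35,0]],
    [0,[-265,0,-159],[0,1.5,0]],
    [0,[-265,0,-159],[0,1.62,0]],
    [0,[-265,0,-159],[0,1.62,0]],
  ],
)

```text
time_s: 8.07
tcp_pos: [0.5203, 0.0959, 0.4175]
ee_rot: [-0.183, -0.683, 0.683, 0.183]
ft_force: [-0.1, -0.5, -2.4]
gripper_width: 0.0276
```

```bash
python3 - <<'E'
from look import *
o,s=look('4',('wrist','top'),('valve_mouth','spindle_tip'))
import pickle;pickle.dump((o,s),open('l4.pkl','wb'))
E
```

```text
wrist valve_mouth [([0.3776, 0.4264, 0.1108], 0.79), ([0.5112, 0.1931, 0.1092], 0.73), ([0.7428, -0.1834, -0.0028], 0.25)]
wrist spindle_tip [([0.524, 0.0969, 0.1503], 0.87), ([0.7416, -0.1807, -0.0001], 0.46)]
top valve_mouth []
top spindle_tip [([0.4313, -0.1735, 0.0023], 0.89)]
8.375 [0.5204, 0.0956, 0.4177] [0.5621, -0.1469, -0.0714, 0.0001, -1.6464, -1.0854] yaw 150.01 [0.7262, -0.4353, -1.6347] 0.0275748739223969
```

View pics/wrist4.png

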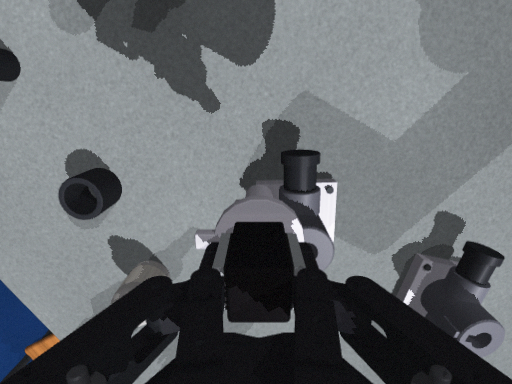

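View pics/top4.png

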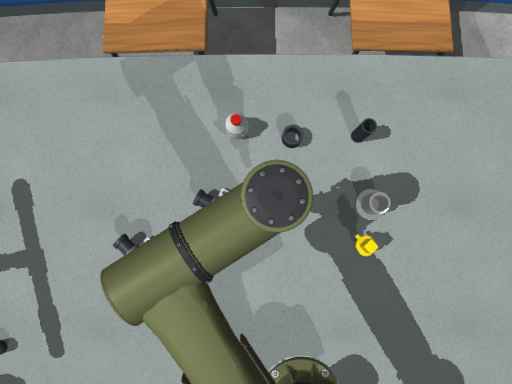

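```bash
python3 - <<'E'
from h import *
a=cv2.imread('pics/top0.png');b=cv2.imread('pics/scene0.png')
a=cv2.resize(a[190:235,205:250],(400,400),interpolation=2);b=cv2.resize(b[135:180,260:305],(400,400),interpolation=2)
cv2.imwrite('pics/v.png',cv2.convertScaleAbs(np.hstack([a,b]),alpha=1.6,beta=0))
E
```

```text
(no output)
```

View pics/v.png

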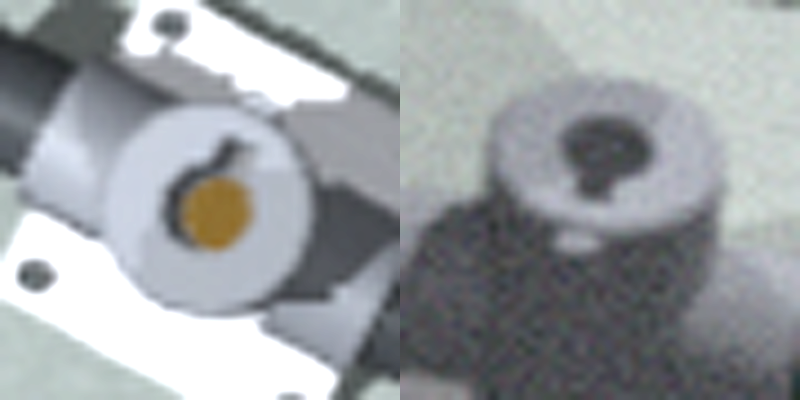

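```bash
python3 - <<'E'
from h import *
from scipy.optimize import least_squares
from rig import cams,readout
c=cams.camera('top'); d=cams.camera('scene')
th=np.linspace(0,2*np.pi,181)
def ext(cam,p,r=.032):
    q=proj(cam,np.c_[p[0]+r*np.cos(th),p[1]+r*np.sin(th),0*th+.11]); return np.r_[q.min(0),q.max(0)]
k=45/400
Ut=np.array([104,102,314,316])*k+[205,190,205,190]-.4
Us=np.array([88,77,325,232])*k+[260,135,260,135]-.4
for n,f in (('top',lambda p:ext(c,p)-Ut),('scene',lambda p:ext(d,p)-Us),('both',lambda p:np.r_[ext(c,p)-Ut,ext(d,p)-Us])):
    q=least_squares(f,[.514,.192]);print(n,q.x.round(4),q.fun.round(2))
V=q.x
def deg(P):v=P[1]-P[0];return np.degrees(np.arctan2(v[1],v[0])).round(2)
T=lambda a:[[190+(x-400)/5-.4,170+y/5-.4] for x,y in a]
print('pipe',deg(ray(c,T([(764,305),(437,135)]),.05))-90,'plate',deg(ray(c,T([(735,185),(548,92)]),.01))-90,deg(ray(c,T([(648,355),(468,262)]),.01))-90)
print('keyway top',deg(np.array([np.r_[V,.11],ray(c,[np.array([240,143])*k+[205,190]-.4],.11)[0]])))
print('keyway scene',deg(np.array([np.r_[V,.11],ray(d,[np.array([193,194])*k+[260,135]-.4],.11)[0]])))
# pipe in scene
S=lambda a:[[240+(x-400)/5-.4,120+y/5-.4] for x,y in a]
b=cv2.imread('pics/scene0.png'); a=cv2.imread('pics/top0.png')
cv2.imwrite('pics/v2.png',np.hstack([cv2.resize(a[180:250,185:275],(540,420),interpolation=2)]))
E
```

```text
top [0.5136 0.1907] [-0.53 -0.32  0.53  0.32]
scene [0.5192 0.1903] [-0.32 -0.24  0.32  0.19]
both [0.5156 0.1909] [-0.59 -1.1   0.47 -0.46 -0.49 -1.2   0.08 -0.87]
pipe -27.740000000000002 plate -26.83 -27.47
keyway top -28.4
keyway scene -25.25
```

View pics/v2.png

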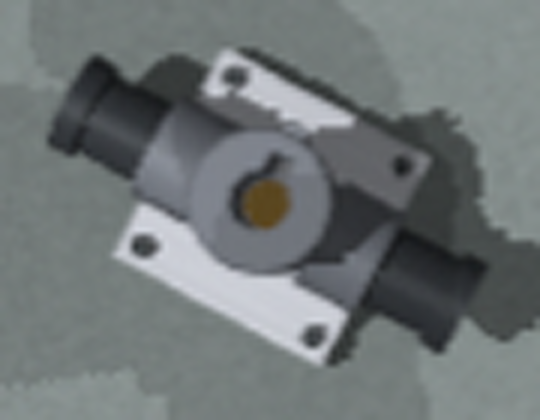

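```bash
python3 - <<'E'
from look import *
s=readout.observe()
print(plan(s,[.586,.1845,.263],np.radians(152.5),r.hold_point_z))
E
```

```text
(array([ -12.3,    0. , -109.8]), array([-0.0001, -0.0437, -0.0001]), array([0.586 , 0.1845, 0.4177]))
```

Request:
servo_tool(
  series=[
    [0,[-6,0,-40],[0,-0.04,0]],
    [0,[-12,0,-80],[0,-0.044,0]],
    [0,[-12,0,-110],[0,-0.044,0]],
    [0,[-12,0,-110],[0,-0.044,0]],
    [0,[-12,0,-110],[0,-0.044,0]],
  ],
)

```text
time_s: 9.1
tcp_pos: [0.5858, 0.1847, 0.4176]
ee_rot: [-0.168, -0.687, 0.687, 0.168]
ft_force: [-0.3, -0.0, -1.2]
gripper_width: 0.0274
```

```bash
python3 - <<'E'
from look import *
o,s=look('5',('wrist',),('valve_mouth','spindle_tip'))
import pickle;pickle.dump((o,s),open('l5.pkl','wb'))
im=cv2.imread('pics/wrist5.png'); p=proj(o['wrist'],[.515,.191,.11])[0];print(p)
crop(im,*p,110,80,7,'pics/w5c.png')
E
```

```text
wrist valve_mouth [([0.3774, 0.4257, 0.1072], 0.93), ([0.5134, 0.193, 0.1092], 0.75), ([0.7559, 0.1754, -0.0], 0.2)]
wrist spindle_tip [([0.5868, 0.1878, 0.1495], 0.7)]
9.25 [0.5855, 0.1843, 0.4183] [0.6308, 0.0786, 0.1496, 0.0003, -1.641, -1.1113] yaw 152.47 [0.4168, -0.319, -1.1485] 0.027108491233026267
[324.22648449 156.6481103 ]
pics/w5c.png origin 269 116 scale 7
```

View pics/w5c.png

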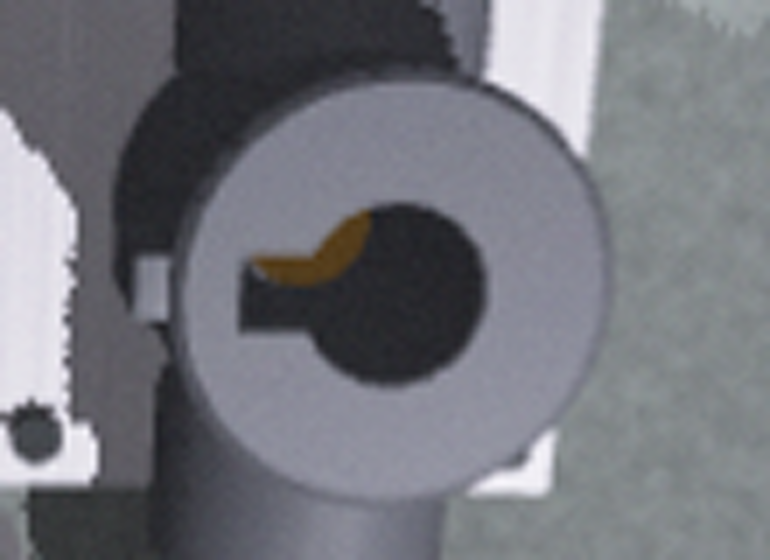

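```bash
python3 - <<'E'
from look import *
import pickle
from scipy.optimize import least_squares
o,s=pickle.load(open('l5.pkl','rb'));c=o['wrist']
th=np.linspace(0,2*np.pi,361)
G=lambda a:np.array(a,float)/7+[269,116]-.43
B=G([[486,202],[486,386]]); K=G([[240,257],[240,331]])
def f(p):
    q=proj(c,np.c_[p[0]+.0132*np.cos(th),p[1]+.0132*np.sin(th),0*th+.11])
    x=np.array([.0212,.022,.022,.0212]); y=np.array([-.0055,.0055])
    k=R.from_euler('z',p[2]).apply([[.0213,-.0055,.11],[.0213,.0055,.11]])+[p[0],p[1],0]
    kk=proj(c,k)
    return np.r_[q[:,0].max()-B[0,0],q[:,1].min()-B[0,1],q[:,1].max()-B[1,1],(kk-K).ravel()]
q=least_squares(f,[.515,.191,-.48]);print(q.x[:2].round(4),np.degrees(q.x[2]),q.fun.round(2))
O=G([[183,75],[609,498]])
def g(p):
    q2=proj(c,np.c_[p[0]+.032*np.cos(th),p[1]+.032*np.sin(th),0*th+.11]);return np.r_[q2.min(0)-O[0],q2.max(0)-O[1]]
q2=least_squares(g,[.515,.191]);print(q2.x.round(4),q2.fun.round(2))
print('head proj check',proj(c,s['tcp_pos']-np.array([0,0,r.hold_point_z])))
im=cv2.imread('pics/wrist5.png'); crop(cv2.convertScaleAbs(im,alpha=2),250,245,130,110,6,'pics/w5d.png')
# predicted nose outline etc in tool-aligned assumption
T=R.from_quat(s['ee_rot']).as_matrix(); 
g0=s['tcp_pos']-np.array([0,0,r.hold_point_z]); yaw=np.radians(-27.5)
for n,P in dict(headtop=[[14,14,25],[-14,14,25],[14,-14,-25],[-14,-14,-25]],tab=[[38,-5,-25],[38,5,-25]]).items():
    print(n,((proj(c,R.from_euler('z',yaw).apply(np.array(P)/1000)+g0)-[185,190])*6).round(0).tolist())
E
```

```text
[0.5153 0.192 ] -27.42134419974171 [-0.37 -0.04 -0.12  0.43 -0.1  -0.07  0.26]
[0.5146 0.1924] [-1.66 -1.41  1.68  1.73]
head proj check [[257.88103185 265.89866738]]
pics/w5d.png origin 185 190 scale 6
headtop [[244.0, 812.0], [629.0, 812.0], [291.0, 182.0], [585.0, 182.0]]
tab [[47.0, 267.0], [54.0, 359.0]]
```

View pics/w5d.png

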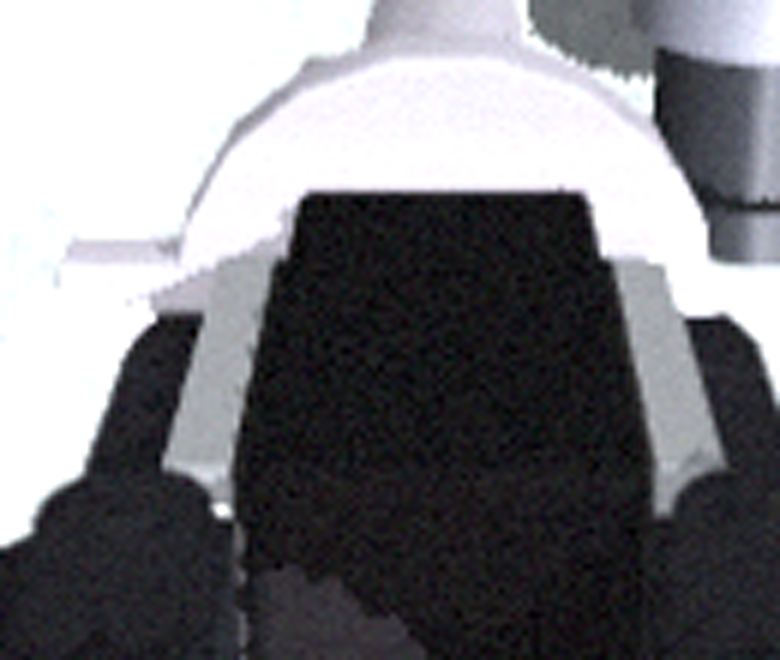

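```bash
python3 - <<'E'
from look import *
import pickle
o,s=pickle.load(open('l5.pkl','rb'));c=o['wrist']
im=cv2.imread('pics/wrist5.png'); crop(im,258,190,80,60,9,'pics/w5e.png')
g0=s['tcp_pos']-np.array([0,0,r.hold_point_z]); th=np.linspace(0,2*np.pi,361)
for nm,rad,h in (('nose',.008,-.113),('sh6',.012,-.107),('collar top',.027,-.025),('collarbot',.027,-.033)):
    q=proj(c,np.c_[g0[0]+rad*np.cos(th),g0[1]+rad*np.sin(th),0*th+g0[2]+h]); print(nm,((np.r_[q.min(0),q.max(0)]-[218,160,218,160])*9).round())
E
```

```text
pics/w5e.png origin 218 160 scale 9
nose [280. 237. 443. 391.]
sh6 [236. 214. 486. 451.]
collar top [ -54.  350.  774. 1093.]
collarbot [ -36.  310.  756. 1025.]
```

View pics/w5e.png

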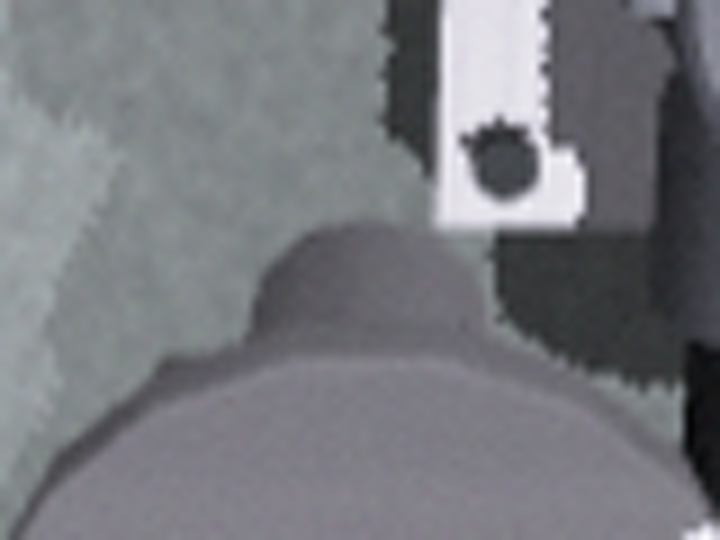

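```bash
python3 - <<'E'
from look import *
s=readout.observe()
print(plan(s,[.5155,.1918,.263],np.radians(167.5),r.hold_point_z))
print(plan(s,[.5155,.1918,.263],np.radians(152.5),r.hold_point_z))
E
```

```text
(array([65.6,  0.6, 25.7]), array([ 0.0005, -0.2623, -0.0007]), array([0.5155, 0.1918, 0.4177]))
(array([65.6,  0.6, 25.7]), array([ 0.0006, -0.0005, -0.0006]), array([0.5155, 0.1918, 0.4177]))
```

Request:
servo_tool(
  series=[
    [0,[22,0,9],[0,-0.1,0]],
    [0,[44,0,17],[0,-0.2,0]],
    [0,[65.6,0,25.7],[0,-0.262,0]],
    [0,[65.6,0,25.7],[0,-0.262,0]],
    [0,[65.6,15,25.7],[0,-0.262,0]],
    [0,[65.6,33,25.7],[0,-0.262,0]],
    [0,[65.6,33,25.7],[0,-0.262,0]],
    [0,[65.6,33,25.7],[0,-0.262,0]],
  ],
)

```text
time_s: 10.25
tcp_pos: [0.5161, 0.1924, 0.3845]
ee_rot: [-0.077, -0.703, 0.703, 0.077]
ft_force: [-0.5, -1.1, -2.5]
gripper_width: 0.027
```

```bash
python3 - <<'E'
from look import *
o,s=look('6',('wrist','scene'))
a=cv2.imread('pics/scene6.png');b=cv2.imread('pics/wrist6.png')
cv2.imwrite('pics/c6.png',np.hstack([cv2.resize(a[90:190,230:330],(384,384),interpolation=2),cv2.resize(b[120:260,190:330],(384,384),interpolation=2)]))
print(plan(s,[.5155,.1918,.113+.110],np.radians(167.5),r.hold_point_z))
E
```

```text
10.35 [0.516, 0.1925, 0.3852] [0.722, -0.0927, -0.081, 0.0005, -1.5819, -0.9402] yaw 167.5 [-0.7109, 0.3892, -1.4157] 0.026983379309059485
(array([0.4, 7.5, 0.8]), array([ 0.0002, -0.0001, -0.0008]), array([0.5155, 0.1918, 0.3777]))
```

View pics/c6.png

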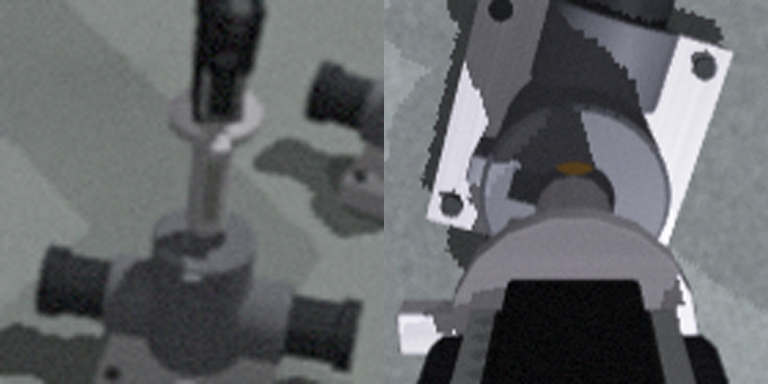

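The nose sits centred over the bore: x≈575 for both in the wrist crop. The key is still 15° off on purpose. Next the nose goes in about 12 mm, then I turn it.

Request:
servo_tool(
  series=[
    [0,[0.4,4,0.8],[0,0,0]],
    [0,[0.4,8,0.8],[0,0,0]],
    [0,[0.4,11,0.8],[0,0,0]],
    [0,[0.4,14,0.8],[0,0,0]],
    [0,[0.4,14,0.8],[0,0,0]],
  ],
)

```text
time_s: 10.98
tcp_pos: [0.5152, 0.1918, 0.3704]
ee_rot: [-0.077, -0.703, 0.703, 0.077]
ft_force: [0.5, -0.1, -1.9]
gripper_width: 0.0273
```

Request:
servo_tool(
  series=[
    [0,[0,4,0],[0,0,0]],
    [0,[0,8,0],[0,0,0]],
    [0,[0,8,0],[0,0,0]],
  ],
)

```text
time_s: 11.35
tcp_pos: [0.5151, 0.1918, 0.3621]
ee_rot: [-0.077, -0.703, 0.703, 0.077]
ft_force: [-0.9, 0.1, -2.1]
gripper_width: 0.0272
```

Request:
servo_tool(
  series=[
    [0,[0,0,0],[0,0.13,0]],
    [0,[0,0,0],[0,0.262,0]],
    [0,[0,0,0],[0,0.262,0]],
    [0,[0,4,0],[0,0.262,0]],
    [0,[0,8,0],[0,0.262,0]],
    [0,[0,12,0],[0,0.262,0]],
    [0,[0,12,0],[0,0.262,0]],
  ],
)

```text
time_s: 12.22
tcp_pos: [0.5151, 0.1918, 0.3501]
ee_rot: [-0.168, -0.687, 0.687, 0.168]
ft_force: [0.5, 0.5, -1.6]
gripper_width: 0.0274
```

```bash
python3 - <<'E'
from look import *
o,s=look('7',('wrist','scene'))
a=cv2.imread('pics/scene7.png');b=cv2.imread('pics/wrist7.png')
cv2.imwrite('pics/c7.png',np.hstack([cv2.resize(a[90:190,230:330],(384,384),interpolation=2),cv2.resize(b[120:260,190:330],(384,384),interpolation=2)]))
E
```

```text
12.325 [0.5152, 0.1918, 0.3507] [0.7219, -0.0933, -0.144, 0.0002, -1.5202, -1.2017] yaw 152.51 [-0.1058, -0.2229, -1.4882] 0.027543062129327115
```

View pics/c7.png

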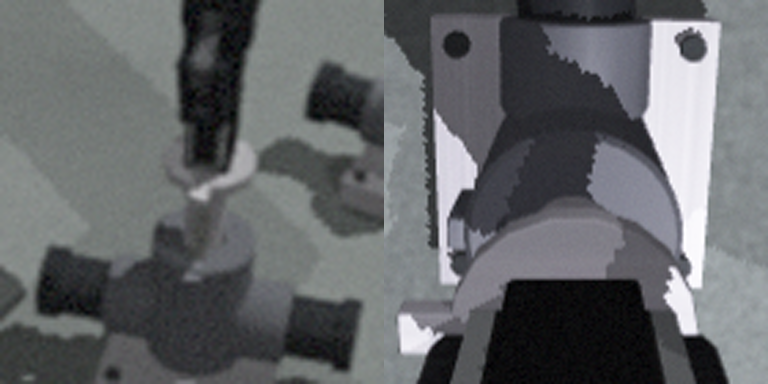

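The nose is 27 mm in with no contact force, so the key is in the keyway. Continuing down.

Request:
servo_tool(
  series=[
    [0,[0,8,0],[0,0,0]],
    [0,[0,16,0],[0,0,0]],
    [0,[0,24,0],[0,0,0]],
    [0,[0,32,0],[0,0,0]],
    [0,[0,38,0],[0,0,0]],
    [0,[0,38,0],[0,0,0]],
  ],
)

```text
time_s: 13.08
tcp_pos: [0.5151, 0.1918, 0.3121]
ee_rot: [-0.168, -0.687, 0.687, 0.168]
ft_force: [0.4, -0.2, -2.2]
gripper_width: 0.0274
```

Now pressing against the spring.

Request:
servo_tool(
  series=[
    [0,[0,4,0],[0,0,0]],
    [0,[0,8,0],[0,0,0]],
    [0,[0,11,0],[0,0,0]],
    [0,[0,13,0],[0,0,0]],
    [0,[0,13,0],[0,0,0]],
  ],
  force=110,
)

```text
time_s: 13.7
tcp_pos: [0.5153, 0.1918, 0.3007]
ee_rot: [0.168, 0.687, -0.687, -0.168]
ft_force: [-2.0, 0.4, 6.6]
gripper_width: 0.0272
```

Request:
servo_tool(
  series=[
    [0,[0,1.5,0],[0,0,0]],
    [0,[0,1.5,0],[0,0,0]],
    [0,[0,3,0],[0,0,0]],
    [0,[0,3,0],[0,0,0]],
  ],
)

```text
time_s: 14.2
tcp_pos: [0.5153, 0.1918, 0.2982]
ee_rot: [0.169, 0.687, -0.687, -0.167]
ft_force: [-2.4, -0.7, 7.5]
gripper_width: 0.0269
```

Request:
servo_tool(
  series=[
    [0,[0,1.5,0],[0,0,0]],
    [0,[0,1.5,0],[0,0,0]],
    [0,[0,3,0],[0,0,0]],
    [0,[0,3,0],[0,0,0]],
  ],
)

```text
time_s: 14.7
tcp_pos: [0.5151, 0.1918, 0.298]
ee_rot: [0.169, 0.688, -0.686, -0.167]
ft_force: [-9.6, -0.4, 19.0]
gripper_width: 0.0268
```

```bash
python3 - <<'E'
from look import *
o,s=look('8',('wrist','scene'),('spindle_head',))
a=cv2.imread('pics/scene8.png');b=cv2.imread('pics/wrist8.png')
cv2.imwrite('pics/c8.png',np.hstack([cv2.resize(a[90:190,230:330],(384,384),interpolation=2),cv2.resize(b[120:260,190:330],(384,384),interpolation=2)]))
E
```

```text
wrist spindle_head []
scene spindle_head [([0.5159, 0.1917, 0.1383], 0.68), ([0.426, -0.1698, 0.1139], 0.62)]
14.9 [0.5151, 0.1918, 0.2981] [0.7225, -0.082, -0.2299, 0.0015, -1.4196, -1.202] yaw 152.54 [-10.9318, -0.6846, 20.0701] 0.0270887803305107
```

View pics/c8.png

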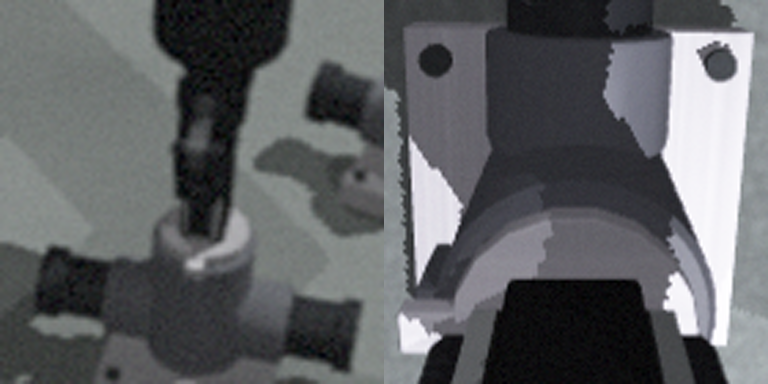

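Request:
servo_tool(
  series=[
    [0,[0,1,0],[0,0,0]],
    [0,[0,1,0],[0,0,0]],
    [0,[0,1,0],[0,0,0]],
  ],
)

```text
time_s: 15.28
tcp_pos: [0.515, 0.1917, 0.298]
ee_rot: [0.169, 0.688, -0.686, -0.167]
ft_force: [-12.2, -1.2, 23.3]
gripper_width: 0.0272
```

```bash
python3 - <<'E'
from look import *
z=[]
for i in range(4):
    o,s=look('9',('scene',)); 
a=cv2.imread('pics/scene9.png')
cv2.imwrite('pics/c9.png',cv2.resize(a[110:170,250:310],(600,600),interpolation=2))
E
```

```text
15.325 [0.5151, 0.1918, 0.298] [0.7226, -0.0824, -0.2304, 0.0017, -1.419, -1.202] yaw 152.55 [-12.7228, -0.6507, 23.3163] 0.02672947851445693
15.375 [0.5151, 0.1918, 0.2981] [0.7226, -0.0824, -0.2304, 0.0017, -1.419, -1.202] yaw 152.55 [-13.3613, -0.1288, 23.3241] 0.02644826067087007
15.425 [0.5151, 0.1918, 0.2981] [0.7226, -0.0824, -0.2304, 0.0017, -1.419, -1.202] yaw 152.55 [-12.5206, -0.6809, 23.989] 0.026814428622335466
15.475 [0.515, 0.1918, 0.298] [0.7226, -0.0824, -0.2305, 0.0017, -1.419, -1.202] yaw 152.55 [-12.036, -0.1408, 22.8726] 0.026812840728813007
```

View pics/c9.png

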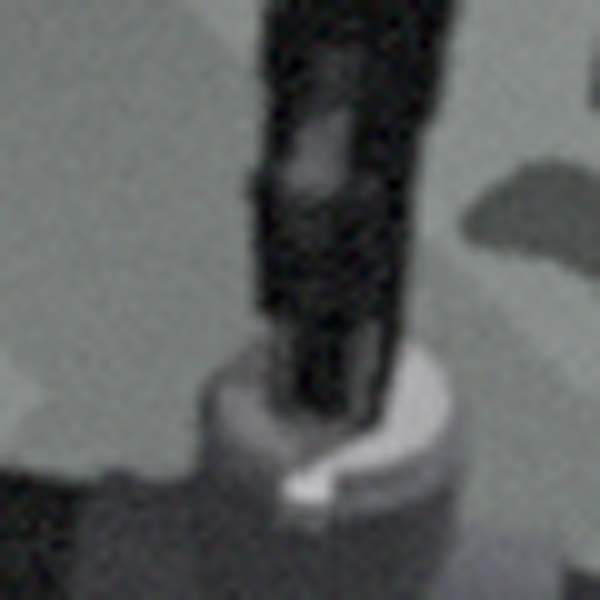

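View pics/scene9.png

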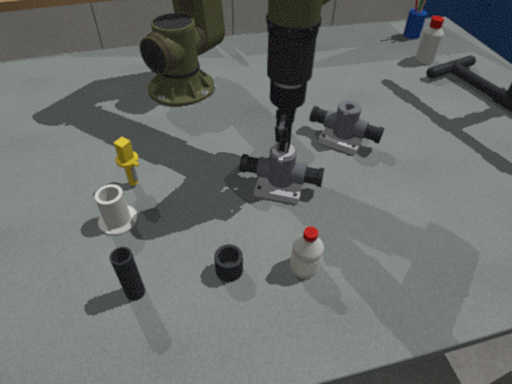

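The collar sits flush on the neck. Pushing harder raises the force but the position does not change. The bottle, coupling, offcut and yellow look-alike have not moved. Handing in.

```bash
python3 - <<'E'
from rig import r
print(r.hand_in())
E
```

```text
the job is handed in; nothing more can be done
None
```

I handed the job in at about 15.5 s, with the arm still gripping the spindle and holding it down on the valve.

I lifted the black-headed spindle out of the cup and put its nose about 15 mm into the bore of the rightmost valve, with the key 15° off. I then turned it those 15° into line with the keyway and pushed it down against the spring.

**Last checks:**
- **Key:** it went past the 22 mm depth, where it would land if misaligned, without any contact force.
- **Collar:** the tool height stayed at 0.298 m, the seated height, while the upward force rose from about 7 N on the spring to about 23 N. That means the collar is hard down on the neck. The picture also shows it flush.
- **Bystanders:** in the picture the bottle, coupling, offcut and yellow look-alike are where they started.
- **Disagreements:** a side force of about 12 N remained while pressing, though the pose was steady. Camera estimates of the mouth differed by up to about 5 mm, and I used the wrist-camera fit. In the last frames the wrist camera's network did not find the head.

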